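# Load a tube rack through the one-way gate of a feed lane

## Robot

A 7-joint arm with a two-finger parallel gripper is mounted at the origin on the work surface; the furniture and walls round the work are solid. World frame = base frame: x ahead of the robot, y to its left, z up, the work surface at z = 0. Lengths are in mm, angles in rad, forces in N, time in s.
With the tool pointing down it reaches from about 400 to 875 mm from the base axis. Payload 4.4 kg.
Tool frame: the origin (TCP) lies midway between the tips of the shut fingers; the grasp point (between the pads) lies ctrl.tcp_to_grasp behind it (ctrl.tcp_to_grasp is the distance from the TCP to the grasp point, in mm); z points along the fingers, y is the line along which they close (so a half turn about z gives the same grasp; the last joint's range is limited). The gripper opens to 85 mm and grips with 20 to 120 N. Pads are 22 mm wide; open, the fingers measure 114 mm over their backs; the gripper's body (76 mm by 85 mm) begins 54 mm behind the grasp point. The pads swing forward as they close: fully open they stand 13 mm farther back than shut.
Start: joints at [-0.066, 0.628, 0.038, 1.517, -0.027, 0.996, -0.02], TCP at [650.014, 0.027, 231.313] pointing down, gripper open.
Joint ranges: [-3.06, 3.06], [-0.37, 2.12], [-1.25, 1.32], [0.18, 2.47], [-1.1, 4.24], [0.23, 1.98], [-2.94, 2.94]. Speed limits (rad/s): [2.57, 2.57, 3.14, 3.14, 3.14, 3.14, 3.14].

## Interface

Orientations are given as [roll, pitch, yaw] about the fixed x, y, z axes, in that order (R = Rz(yaw) Ry(pitch) Rx(roll)).
In Python, from cell import ctrl, get_image, get_calibration, workorder, boxes_of, place_of gives the robot as it stands.
- The arm moves only by the tool play_rows, never from a script. Its argument "series" is a list that holds one entry, the list of rows, each a list of 7 numbers: the shift along the world's x, y, z in cm, then the turn, a rotation vector about the world's x, y, z in degrees, then the closure, from 0 (fully open) to 1 (shut). A call has 1 to 20 rows; each row shifts and turns the commanded pose from where the row before left it; what a row does not reach is not made up. A row lasts 1/8 s, in which the tool goes at most 62.5 mm and 10.7 degrees, less where a joint would pass 70% of its speed; a pose out of reach is approached as far as the arm can. A call with a gripper value outside its range is refused whole. The fingers move at their own pace and stop on an object; the grip force is fixed at half the most. Time passes only in rows, so rows that do not move let the fingers close. It gives the time, the measured TCP pose, the force, the opening and the grip force at its end, in the units of the state.
- ctrl.read_state(): the state, without advancing time (a new reading comes with each control period).
- get_image(name): name is "scene" or "side" or "wrist"; returns (picture, depth): 420x560x3 uint8, red, green, blue; 420x560 float32, mm along the optical axis (not along the pixel's ray), 0 where there is no reading.
- get_calibration(name): a dict with "K" (3x3 intrinsics, pixels), "R" (3x3) and "t" (3): a world point X has camera coordinates R X + t; the wrist camera has in their place "mount" (4x4, takes a point from camera to tool coordinates, whose origin is the TCP and whose axes are the flange's). Camera axes: x right, y down, z forward; pixel columns grow to the right and rows downward; lengths in mm; the calibration is good to about 2 mm. A picture is of the moment at which its call begins: read the wrist's pose just before it. get_calibration takes no time and is no camera call.
- workorder.finish_job(): hands the job in; it is judged then, once.
Trained networks look in the newest picture that a camera, given by its name, has taken for a name from the list of things; names that differ only in an ending like _2 or _b are one class to them, and where a whole thing is asked for, a point or a joint stands for the part that bears it (a point fixed in the world has none). Each returns a list of dicts, best first, with "p" (0 to 1); they miss things now and then, are a little off and sometimes report something else, mostly with a low value. They report only what shows in the picture. A call takes as long as a camera call. They do not tell look-alikes from the thing itself.
- boxes_of(target, camera): "pixel" ([column, row] in pixels, amid what is visible of it).
- place_of(target, camera): "pixel" ([column, row] in pixels: a listed point, or the origin of a listed thing).
The state is a dict: "clock": time; "qpos": joint angles; "qd": joint speeds; "tau": joint torques, N m; "eef_pos": TCP position; "tool_rot": TCP orientation; "force": force on the tool from outside, world axes, zero at the start; "torque": the same for the moment, N m; "width": finger opening in mm; "gripper_force": force on a finger pad.
Only numpy, scipy, OpenCV 4.12 (cv2) and the standard library are available. Lean on these libraries where they do the work, as an engineer would, in place of code of your own. Each camera call takes 0.05 s, during which the arm holds its last target. There are 200 camera calls.

## Task

Take the empty tube rack and set it down lengthways on the open landing of the feed lane, between the low kerbs and in front of the shut flap. Then push it from behind along the lane, through the sprung one-way flap and under the clear cover, until you feel it come up against the end stop, whose buffer is adjustable and sits a little differently each time; press it home there with a light but definite 5 to 15 N, never hard. Lift the gripper straight up out of the lane so that the flap springs shut behind the rack (do not drag back against the flap, it opens one way only), and leave the bottles and the petri dish where they stand.

Things in the scene. Friction and masses are not known exactly. Their poses are not given: they have to be found in the camera images.
- lane: Fixed feed lane on the worktop: aluminium plate 112 x 326 x 8 mm with grey guides. Origin at the plate's underside, on the centre line, 151 mm from the landing end; y is the push direction, z up. Floor 8 mm above the origin. Past the flap the lane is 65 mm wide; wall on the +x side 55 mm high from y = -48 mm on, on the -x side a 6 mm kerb up to y = 64 mm, then a 55 mm wall.
- landing (a point): Point on the floor of the landing (8 mm above the worktop) over which the rack's centre belongs when set down: y = -96 mm of the lane. The landing runs from y = -150 to -34 mm, with kerbs only 6 mm high, 72 mm apart, narrowing to 65 mm at the flap. Axes as the lane's.
- cover_edge (a point): Middle of the front edge of the clear cover over the end of the lane (y = 64 to 155 mm), top face, 66 mm above the worktop. Before it the lane is open from above, so a shut gripper can follow the rack past the flap; leave upwards, as the flap may shut behind the fingers.
- stop: Rigid bracket at the end of the lane, carrying a round black buffer 26 mm across on an adjusting screw. Origin on the lane's floor at the front of the bracket, y = 155 mm of the lane, axes as the lane's. The buffer's face stands 6 to 16 mm in front of the bracket (under the clear cover; set anew each time and not measured) and does not yield.
- home (a point): Middle of the range where the rack's centre can lie when it is home: y = 90 mm of the lane, 33 mm above the worktop. True home is up to 5 mm before or beyond, as the buffer is set; it must be felt. The rack's rear end is 54 mm behind its centre, at y = 31 to 41 mm when home. Axes as the lane's.
- flap (a joint): Smooth steel flap 60 x 38 mm, upright hinge at x = -50, y = -28 mm of the lane, lower edge 18 mm above the worktop. 0 rad = shut, straight across; opens only towards +y, to 1.5 rad. Spring 0.10 N m when shut, 0.10 N m more per rad; passing it takes about 5 to 10 N. It rides on the rack's side at 1.2 rad and shuts only once the rack is home and nothing is in its way.
- flap_tip (a point): Free end of the flap, half-way up the flap.
- rack_center (a point): Centre (half-way up) of the loose empty tube rack, 60 x 108 x 50 mm, white openwork with two rows of four holes; its x axis runs across the 60 mm width (grip it across this, with the fingers half-way up), y along the 108 mm length, z up. Its ends are flat plates, 56 mm wide. Either end may lead. Mass 0.11 to 0.22 kg.
- rack: The same tube rack; origin at the centre of its underside, same axes.
- bottle_small: Small glass bottle, 45 mm across, 107 mm high, a loose bystander to be left alone; origin at the centre of its underside.
- pe_bottle_1: White plastic bottle, 48 mm across, 83 mm high, a loose bystander to be left alone; origin at the centre of its underside.
- pe_bottle_2: White plastic bottle, 42 mm across, 71 mm high, a loose bystander to be left alone; origin at the centre of its underside.
- petri_1: Closed petri dish, 60 mm across, 14 mm high, a loose bystander to be left alone; origin at the centre of its underside.
Mind the look-alikes: they are no part of the job. What is shaped like the rack but purple or red is not meant.

How it is judged (in metres and radians):
On the way, in this order (a step that is already met when the one before it is completed fails the run):
1. the rack stands on the landing, lengthways between the kerbs, and the flap is still shut (x of rack_center in the frame of lane between -0.009 and 0.009 m and y of rack_center in the frame of lane between -0.125 and -0.074 m and z of rack_center in the frame of lane between 0.029 and 0.037 m and angle between the y axis of rack and the y axis of lane, either way round below 0.12 rad and value of joint flap below 0.15 rad), for 0.2 s.
2. the rack, flat on the lane's floor, is pushed through the flap and holds it open (y of rack_center in the frame of lane between -0.06 and 0.07 m and z of rack_center in the frame of lane between 0.025 and 0.043 m and value of joint flap above 0.8 rad), for 0.1 s.
3. the rack, past the flap, is pressed home against the stop with at least 3 N (contact force between rack and stop above 3 N and y of rack_center in the frame of lane above 0.082 m), for 0.1 s.
At the end, for the whole second after the job is handed in: The rack stands flat and lengthways in the lane, its centre at least 82 mm along the lane from the lane origin (up to the stop, wherever its buffer is set), at rest, and the flap behind it is shut (within 0.06 rad) (y of rack_center in the frame of lane above 0.082 m and x of rack_center in the frame of lane between -0.008 and 0.008 m and z of rack_center in the frame of lane between 0.029 and 0.037 m and angle between the y axis of rack and the y axis of lane, either way round below 0.12 rad and angle between rack's own z axis and vertical below 0.06 rad and value of joint flap below 0.06 rad and linear speed of rack below 0.01 m/s); the robot touches nothing.
It fails at once if the rack is pressed against the stop with more than 25 N (contact force between rack and stop above 25 N).
It fails at once if the fingers press on the lane or its flap with more than 25 N (contact force between the fingers and lane above 25 N).
It fails at once if a bottle or the petri dish is moved by more than 30 mm (distance of any of bottle_small, pe_bottle_1, pe_bottle_2, petri_1 from where it was at the start of the episode above 0.03 m).
It also fails if it takes over 61 s, if anything falls off the work surface, if the arm or the gripper's body presses on something with over 40 N, if the wrist force passes 120 N, or if a joint passes its speed limit or range.

## Working session

There is one attempt and no reset: what is moved stays moved. The work goes in short steps, Python scripts to look and compute and a tool call to move; the robot and the scene stay as the last step left them, time stands still between calls to the robot, and variables do not carry over. Pictures are saved under pics/ and viewed, at most 10 in all, crops included, and the job is handed in when it is done.

Besides the shell and the picture viewer there is one more tool, called as name(argument=value, ...) on one line, values as JSON. play_rows: Moves the arm, as the interface text tells. Its arguments: {"type":"object","properties":{"series":{"type":"array"}},"required":["series"]}

```bash
mkdir -p pics; cat > h.py <<'E'
import numpy as np, cv2
from cell import ctrl, get_image, get_calibration, workorder, boxes_of, place_of
from scipy.spatial.transform import Rotation as Ro
def pose():
    s=ctrl.read_state(); T=np.eye(4)
    r=np.array(s["tool_rot"]); T[:3,:3]=Ro.from_euler('xyz',r).as_matrix() if r.size==3 else r
    T[:3,3]=s["eef_pos"]; return T
def ray(cam,px,T=None):
    c=get_calibration(cam); d=np.linalg.inv(c["K"])@[px[0],px[1],1.]
    if "R" in c: R=np.array(c["R"]); return -R.T@c["t"], R.T@d
    M=T@np.array(c["mount"]); return M[:3,3], M[:3,:3]@d
def atz(cam,px,z,T=None):
    o,d=ray(cam,px,T); return o+d*(z-o[2])/d[2]
def tri(rays):
    A=0;b=0
    for o,d in rays:
        d=d/np.linalg.norm(d);P=np.eye(3)-np.outer(d,d);A=A+P;b=b+P@o
    return np.linalg.solve(A,b)
def save(img,n): cv2.imwrite(f"pics/{n}.png",img[:,:,::-1])
E
python3 - <<'E'
from h import *
np.set_printoptions(precision=1,suppress=True)
s=ctrl.read_state();print(s, ctrl.tcp_to_grasp)
ims=[]
for cam in ("scene","side"):
    im,d=get_image(cam);save(im,cam);
    for t in ("rack_center","landing","cover_edge","home","flap_tip","lane","bottle_small","pe_bottle_1","petri_1"):
        for r in place_of(t,cam)[:4]:
            if r["p"]>.2: 
                z={"rack_center":33,"landing":8,"cover_edge":66,"home":33,"flap_tip":37}.get(t,0)
                print(cam,t,np.round(r["pixel"]),round(r["p"],2),atz(cam,r["pixel"],z))
E
```

```text
{'clock': 0.0, 'qpos': array([-0.1,  0.6,  0. ,  1.5, -0. ,  1. , -0. ]), 'qd': array([-0.,  0.,  0.,  0., -0.,  0., -0.]), 'tau': array([ -0. , -56.3,   1.2, -19.3,   0. ,   0. ,  -0. ]), 'eef_pos': array([649.4,   0.1, 230.4]), 'tool_rot': array([-3.1, -0. ,  1.6]), 'force': array([ 0.7, -1.3, -0.1]), 'torque': array([ 0., -0., -0.]), 'gripper_force': 0.0, 'width': 85.52710603288071} 18.700000000000003
scene rack_center [261. 265.] 0.91 [266.  214.5  33. ]
scene rack_center [329. 190.] 0.69 [ 537.3 -234.5   33. ]
scene rack_center [278. 238.] 0.59 [356.  102.7  33. ]
scene rack_center [243. 195.] 0.57 [674.   25.1  33. ]
scene landing [282. 198.] 0.67 [622.1 -98.4   8. ]
scene landing [311. 221.] 0.58 [426.3 -70.9   8. ]
scene cover_edge [246. 198.] 0.88 [582.3  66.3  66. ]
scene home [242. 208.] 0.75 [585.1  80.5  33. ]
scene flap_tip [269. 194.] 0.56 [623.7 -47.8  37. ]
scene lane [263. 206.] 0.81 [621.8 -19.5   0. ]
scene bottle_small [244. 195.] 0.74 [740.9 -20.    0. ]
scene bottle_small [161. 260.] 0.73 [488.3 387.5   0. ]
scene pe_bottle_1 [355. 195.] 0.52 [ 510.  -330.9    0. ]
scene pe_bottle_1 [331. 191.] 0.52 [ 588.5 -290.9    0. ]
scene petri_1 [192. 263.] 0.67 [425.4 327.8   0. ]
side rack_center [324. 281.] 0.71 [275.4 209.9  33. ]
side rack_center [289. 216.] 0.62 [433.9 -53.8  33. ]
side rack_center [293. 246.] 0.57 [392.8  86.7  33. ]
side landing [240. 206.] 0.91 [620.4 -94.3   8. ]
side cover_edge [230. 221.] 0.8 [607.7  52.3  66. ]
side home [230. 233.] 0.66 [604.   75.2  33. ]
side home [243. 205.] 0.46 [602.5 -71.   33. ]
side flap_tip [235. 209.] 0.56 [621.6 -40.4  37. ]
side lane [236. 226.] 0.86 [607.    2.9   0. ]
side bottle_small [232. 324.] 0.71 [499.6 392.9   0. ]
side pe_bottle_1 [262. 173.] 0.76 [ 597.5 -312.2    0. ]
side pe_bottle_1 [281. 177.] 0.65 [ 520.1 -305.7    0. ]
```

View pics/scene.png

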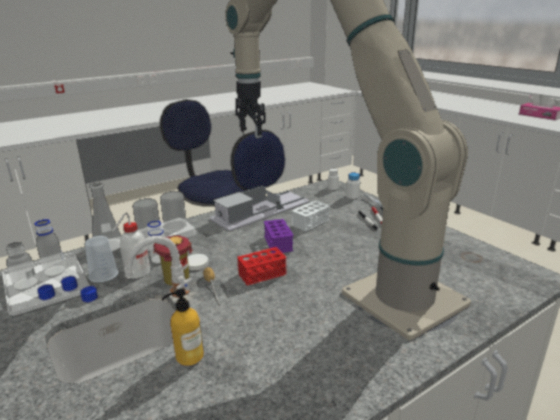

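View pics/side.png

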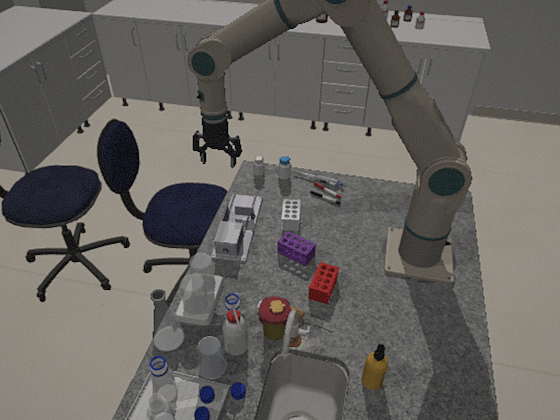

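The white rack is at scene (311,212) and side (291,211). The look-alikes are purple at scene (278,237) / side (296,247), and red at scene (262,265) / side (324,282). I choose the white one, and the lane's landing end faces −y. Next is the wrist view.

```bash
python3 - <<'E'
from h import *
np.set_printoptions(precision=1,suppress=True)
T=pose();print(T); print(get_calibration("wrist"))
im,d=get_image("wrist");save(im,"w0");np.savez("w0.npz",T=T,d=d)
for t in ("rack_center","landing","cover_edge","home","flap_tip","lane","stop"):
    for r in place_of(t,"wrist")[:3]:
        z={"rack_center":33,"landing":8,"cover_edge":66,"home":33,"flap_tip":37}.get(t,0)
        print(t,np.round(r["pixel"]),round(r["p"],2),atz("wrist",r["pixel"],z,T))
print(tri([ray("scene",(311,212)),ray("side",(291,211))]))
E
```

```text
[[ -0.    1.    0.  650. ]
 [  1.    0.    0.    0. ]
 [  0.    0.   -1.  231.3]
 [  0.    0.    0.    1. ]]
{'K': array([[328.7,   0. , 278.7],
       [  0. , 328.7, 211.2],
       [  0. ,   0. ,   1. ]]), 'mount': array([[  -0. ,   -1. ,   -0.3,   74.9],
       [   1. ,   -0. ,    0. ,    0.2],
       [  -0. ,   -0.3,    1. , -143.2],
       [   0. ,    0. ,    0. ,    1. ]])}
rack_center [  9. 103.] 0.76 [384.5  83.2  33. ]
rack_center [ 88. 242.] 0.71 [437.  -64.9  33. ]
landing [250. 266.] 0.82 [ 615.8 -106.7    8. ]
cover_edge [229. 132.] 0.92 [604.8  56.6  66. ]
home [229. 103.] 0.65 [601.2  82.7  33. ]
flap_tip [248. 219.] 0.81 [616.9 -36.2  37. ]
lane [240. 185.] 0.58 [605.5  -6.8   0. ]
[432.7 -74.7  35.1]
```

View pics/w0.png

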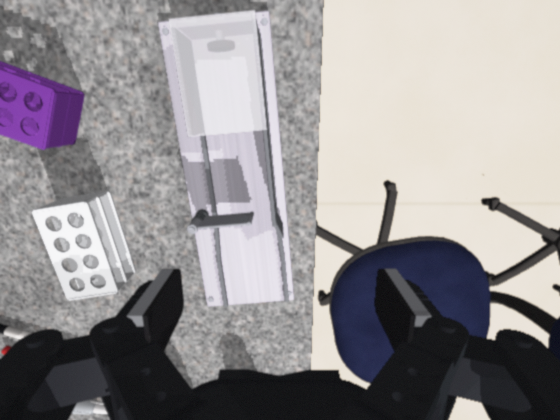

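The wrist view shows the white rack's top corners near (34,210), (90,200), (116,293) and (68,299). The lane plate corners are (162,14), (271,12), (208,306) and (293,299), and the shut flap is at (195..252,218). The purple rack is at (35,105).

```bash
python3 - <<'E'
from h import *
np.set_printoptions(precision=1,suppress=True)
f=np.load("w0.npz");T=f["T"];d=f["d"]
for z,L in ((50,[(34,210),(90,200),(116,293),(68,299),(75,250)]),(8,[(162,14),(271,12),(293,299),(208,306)])):
    for p in L:
        o,r=ray("wrist",p,T); print(p,atz("wrist",p,z,T),"depth pt",o+r*d[p[1],p[0]])
# depth based top-of-rack segmentation
v,u=np.mgrid[:420,:560]; o,_=ray("wrist",(0,0),T)
M=T@np.array(get_calibration("wrist")["mount"]);K=get_calibration("wrist")["K"]
P=(np.stack([(u-K[0,2])/K[0,0],(v-K[1,2])/K[1,1],np.ones_like(u)],-1)*d[...,None])@M[:3,:3].T+M[:3,3]
m=(d>0)&(P[...,2]>40)&(P[...,2]<65)&(u<135)&(v>185)&(v<310)
q=P[m];print(m.sum(),np.median(q[:,2]),cv2.minAreaRect(q[:,:2].astype(np.float32)))
for c in (0,): 
    r=P[255,195:305];print([tuple(np.round(x)) for x in r[::4]])
E
```

```text
(34, 210) [398.3 -22.2  50. ] depth pt [398.4 -22.1  50.1]
(90, 200) [457.8 -11.6  50. ] depth pt [451.2 -14.6  38.9]
(116, 293) [ 468.8 -119.    50. ] depth pt [ 440.5 -149.2   -0.6]
(68, 299) [ 413.8 -126.5   50. ] depth pt [ 414.3 -126.1   50.6]
(75, 250) [432.4 -66.9  50. ] depth pt [432.5 -66.9  50. ]
(162, 14) [535.6 166.7   8. ] depth pt [532.9 168.9  -0.6]
(271, 12) [643.1 168.4   8. ] depth pt [642.9 170.5  -0.1]
(293, 299) [ 668.5 -153.     8. ] depth pt [ 668.5 -152.5    8.8]
(208, 306) [ 560. -163.    8.] depth pt [ 560.3 -162.4    9. ]
4154 49.92749319819626 ((432.45440673828125, -70.56378936767578), (62.163604736328125, 108.61201477050781), 9.02328109741211)
[(np.float64(546.0), np.float64(-96.0), np.float64(-1.0)), (np.float64(553.0), np.float64(-93.0), np.float64(7.0)), (np.float64(559.0), np.float64(-91.0), np.float64(9.0)), (np.float64(563.0), np.float64(-92.0), np.float64(8.0)), (np.float64(568.0), np.float64(-92.0), np.float64(8.0)), (np.float64(573.0), np.float64(-92.0), np.float64(8.0)), (np.float64(579.0), np.float64(-89.0), np.float64(14.0)), (np.float64(583.0
[... 485 characters left out ...]
oat64(10.0)), (np.float64(627.0), np.float64(-92.0), np.float64(9.0)), (np.float64(631.0), np.float64(-91.0), np.float64(10.0)), (np.float64(636.0), np.float64(-92.0), np.float64(8.0)), (np.float64(641.0), np.float64(-92.0), np.float64(8.0)), (np.float64(646.0), np.float64(-92.0), np.float64(8.0)), (np.float64(651.0), np.float64(-92.0), np.float64(8.0)), (np.float64(656.0), np.float64(-89.0), np.float64(16.0)), (np.float64(660.0), np.float64(-91.0), np.float64(10.0)), (np.float64(666.0), np.float64(-95.0), np.float64(2.0)), (np.float64(671.0), np.float64(-95.0), np.float64(1.0)), (np.float64(676.0), np.float64(-96.0), np.float64(0.0)), (np.float64(681.0), np.float64(-96.0), np.float64(1.0))]
```

```bash
cat >> h.py <<'E'
def cloud(T,d):
    c=get_calibration("wrist");K=c["K"];v,u=np.mgrid[:420,:560];M=T@np.array(c["mount"])
    return (np.stack([(u-K[0,2])/K[0,0],(v-K[1,2])/K[1,1],np.ones_like(u)],-1)*d[...,None])@M[:3,:3].T+M[:3,3]
E
python3 - <<'E'
from h import *
np.set_printoptions(precision=1,suppress=True)
f=np.load("w0.npz");P=cloud(f["T"],f["d"]);v,u=np.mgrid[:420,:560]
m=(f["d"]>0)&(u>150)&(u<310)&(v<312);z=P[...,2]
pl=P[m&(z>5)&(z<70)]
L=[]
for y0 in range(-145,150,12):
    s=m&(abs(P[...,1]-y0)<4); x=P[...,0]
    a=x[s&(z>6)&(z<11)];k=x[s&(z>12.5)]
    ka=np.sort(k); gaps=np.split(ka,np.where(np.diff(ka)>5)[0]+1) if len(ka) else []
    print(y0,"plate",np.percentile(a,[1,99]) if len(a) else "", [ (round(g[0],1),round(g[-1],1)) for g in gaps if len(g)>1])
E
```

```text
-145 plate [558.1 667.8] [(np.float64(579.7), np.float64(584.8)), (np.float64(656.9), np.float64(662.0))]
-133 plate [557. 667.] [(np.float64(577.9), np.float64(583.1)), (np.float64(655.7), np.float64(660.6))]
-121 plate [556.  665.6] [(np.float64(577.3), np.float64(582.6)), (np.float64(654.4), np.float64(659.3))]
-109 plate [554.7 664.3] [(np.float64(576.7), np.float64(581.6)), (np.float64(653.2), np.float64(658.0))]
-97 plate [553.5 663. ] [(np.float64(574.9), np.float64(580.8)), (np.float64(653.2), np.float64(656.8))]
-85 plate [552.7 662.7] [(np.float64(575.6), np.float64(580.1)), (np.float64(650.8), np.float64(655.5))]
-73 plate [551.6 661.4] [(np.float64(574.9), np.float64(579.8)), (np.float64(649.6), np.float64(654.3))]
-61 plate [553.8 660.3] [(np.float64(574.6), np.float64(579.5)), (np.float64(647.3), np.float64(649.6))]
-49 plate [619.  660.3] [(np.float64(648.7), np.float64(654.9))]
-37 plate [548.4 658.6] [(np.float64(555.4), np.float64(621.9)), (np.float64(643.7), np.float64(649.7))]
-25 plate [547.2 657.8] [(np.float64(572.4), np.float64(577.8)), (np.float64(642.8), np.
[... 575 characters left out ...]
[(np.float64(567.1), np.float64(572.4)), (np.float64(637.5), np.float64(642.2))]
47 plate [541.  650.9] [(np.float64(566.2), np.float64(571.3)), (np.float64(636.8), np.float64(641.2))]
59 plate [539.  650.2] [(np.float64(566.2), np.float64(640.3))]
71 plate [537.9 649.2] [(np.float64(564.9), np.float64(639.3))]
83 plate [536.8 648.1] [(np.float64(563.8), np.float64(638.3))]
95 plate [535.8 647.7] [(np.float64(563.1), np.float64(637.4))]
107 plate [534.8 645.9] [(np.float64(562.0), np.float64(635.6))]
119 plate [533.6 644.8] [(np.float64(560.8), np.float64(634.8))]
131 plate [532.6 643.8] [(np.float64(559.7), np.float64(633.9))]
143 plate [531.7 642.9] [(np.float64(558.5), np.float64(633.1))]
```

play_rows(series=[[[-4.35,-1.41,-1.4,0,0,2,0],[-4.35,-1.41,-1.4,0,0,2,0],[-4.35,-1.41,-1.4,0,0,2,0],[-4.35,-1.41,-1.4,0,0,2,0],[-4.35,-1.41,-1.4,0,0,0,0],[0,0,0,0,0,0,0],[0,0,0,0,0,0,0]]])

```text
clock: 2.28
eef_pos: [433.9, -70.5, 161.8]
tool_rot: [3.139, 0.0, 1.71]
force: [0.2, 0.4, 0.3]
width: 85.3
gripper_force: 0.0
```

```bash
python3 - <<'E'
from h import *
np.set_printoptions(precision=1,suppress=True)
T=pose();im,d=get_image("wrist");save(im,"w1");P=cloud(T,d);print(T)
m=(d>0)&(P[...,2]>46)&(P[...,2]<54)&(abs(P[...,0]-432)<60)&(abs(P[...,1]+70)<85)
q=P[m];print(m.sum(),np.median(q[:,2]),cv2.minAreaRect(q[:,:2].astype(np.float32)))
for r in place_of("rack_center","wrist")[:2]: print(r,atz("wrist",r["pixel"],25,T))
E
```

```text
[[ -0.1   1.    0.  433.9]
 [  1.    0.1  -0.  -70.5]
 [ -0.    0.   -1.  161.8]
 [  0.    0.    0.    1. ]]
6912 50.142084562199926 ((432.54608154296875, -70.98517608642578), (60.1085319519043, 108.58714294433594), 9.443498611450195)
{'pixel': [272.9, 199.1], 'p': 0.73} [429.5 -70.3  25. ]
```

View pics/w1.png

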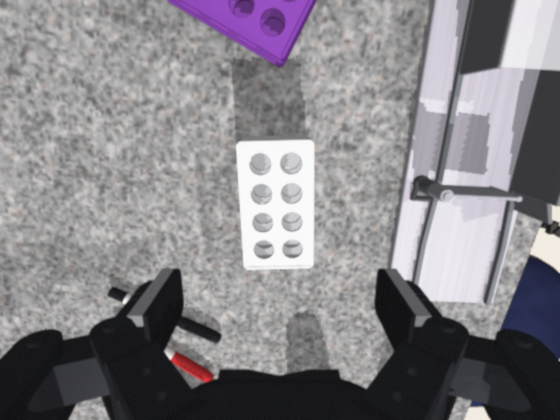

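The white rack at (277,204) is centred and lined up under the open fingers, and nothing stands beside it. Descending to grip.

play_rows(series=[[[-0.13,0,-3.5,0,0,1.4,0],[0,0,-3.5,0,0,0,0],[0,0,-3.5,0,0,0,0],[0,0,-3.0,0,0,0,0],[0,0,-1.5,0,0,0,0],[0,0,-0.9,0,0,0,0],[0,0,0,0,0,0,0],[0,0,0,0,0,0,0.5],[0,0,0,0,0,0,1],[0,0,0,0,0,0,1],[0,0,0,0,0,0,1],[0,0,0,0,0,0,1],[0,0,0,0,0,0,1]]])

```text
clock: 4.0
eef_pos: [427.8, -72.8, 20.8]
tool_rot: [-3.128, 0.006, 1.736]
force: [0.9, 0.2, 4.7]
width: 58.5
gripper_force: 62.8
```

```bash
python3 - <<'E'
from h import *
s=ctrl.read_state();print(s)
im,d=get_image("side");save(cv2.resize(im[150:270,210:370],(800,600),interpolation=cv2.INTER_CUBIC),"s1")
E
```

```text
{'clock': 4.0, 'qpos': array([ 0.24759915,  0.74866404, -0.22045329,  2.24059189,  0.73786191,
        0.23634658, -0.47552194]), 'qd': array([-1.10678401e-03, -1.98233609e-03,  4.70338058e-04,  5.93936677e-06,
       -1.53347947e-03,  4.47822981e-04,  1.54617557e-03]), 'tau': array([ 1.76280071e-01, -4.36375308e+01, -1.43220440e+00, -2.73679465e+00,
        2.33755476e-02,  4.45616618e-01,  4.81974380e-02]), 'eef_pos': array([427.78118142, -72.77382499,  20.75096577]), 'tool_rot': array([-3.12811431,  0.00562732,  1.73609248]), 'force': array([0.93970593, 0.17350261, 4.70402049]), 'torque': array([ 0.11028803, -0.23742046, -0.04722518]), 'gripper_force': 62.8460057079792, 'width': 58.53652369443525}
```

View pics/s1.png

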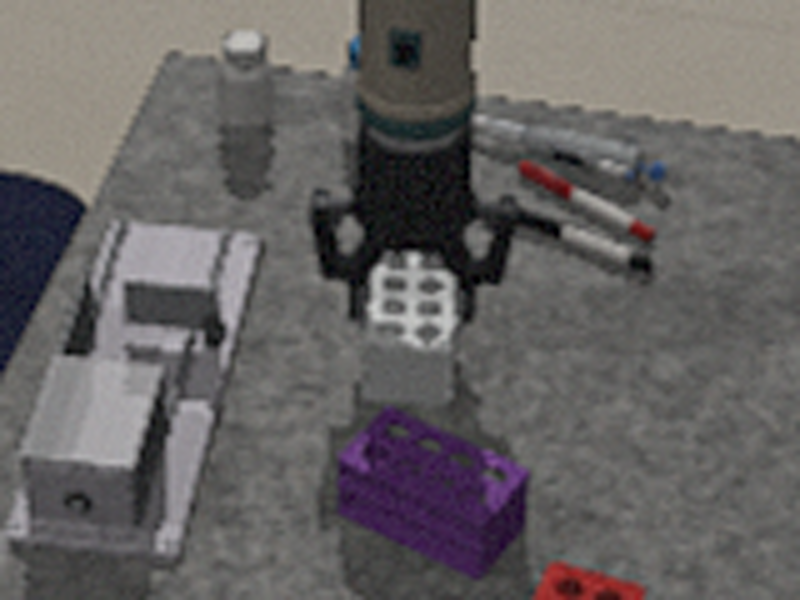

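The arm stopped at joint 6's lower limit, about 17 mm above the height I wanted. The fingers (side crop at (415,290)) still hold the white rack at 63 N. I'll lift and check the hold from above the lane.

play_rows(series=[[[0,0,1,0,0,0,1],[0,0,2,0,0,0,1],[0,0,3,0,0,0,1],[0,0,3,0,0,0,1],[1,0,1,0,0,0,1],[3,-0.5,0,0,0,-1,1],[3.5,-0.7,0,0,0,-1,1],[3.5,-0.7,0,0,0,-1,1],[3.5,-0.7,0,0,0,-1,1],[3,-0.5,0,0,0,-0.5,1],[1.4,-0.2,0,0,0,0,1],[0,0,0,0,0,0,1],[0,0,0,0,0,0,1]]])

```text
clock: 5.68
eef_pos: [613.7, -105.9, 119.8]
tool_rot: [-3.123, 0.005, 1.658]
force: [-0.3, -0.1, -1.9]
width: 58.4
gripper_force: 64.7
```

```bash
python3 - <<'E'
from h import *
np.set_printoptions(precision=3,suppress=True)
T=pose();im,d=get_image("wrist");save(im,"w2");P=cloud(T,d);print(T)
tz=T[2,3]
q=P.reshape(-1,3);q=q[(d.ravel()>0)&(abs(q[:,0]-T[0,3])<34)&(abs(q[:,1]-T[1,3])<75)&(q[:,2]>tz-40)]
h,e=np.histogram(q[:,2],40);print(h,e)
E
```

```text
[[  -0.087    0.996   -0.018  613.698]
 [   0.996    0.087   -0.006 -105.858]
 [  -0.005   -0.019   -1.     119.769]
 [   0.       0.       0.       1.   ]]
[  771  2095   206   115   111   121   122   124   714  4670   182   165
   196   205   222   450 14417  8984   306   328   348   667   112    90
   140   206   272   307   111    44   367   783  1789  1800  2339  2556
  2491  1519  1061   874] [ 99.17  102.112 105.054 107.995 110.937 113.879 116.82  119.762 122.704
 125.645 128.587 131.529 134.47  137.412 140.354 143.295 146.237 149.179
 152.12  155.062 158.004 160.945 163.887 166.829 169.77  172.712 175.654
 178.595 181.537 184.479 187.42  190.362 193.304 196.245 199.187 202.129
 205.071 208.012 210.954 213.896 216.837]
```

View pics/w2.png

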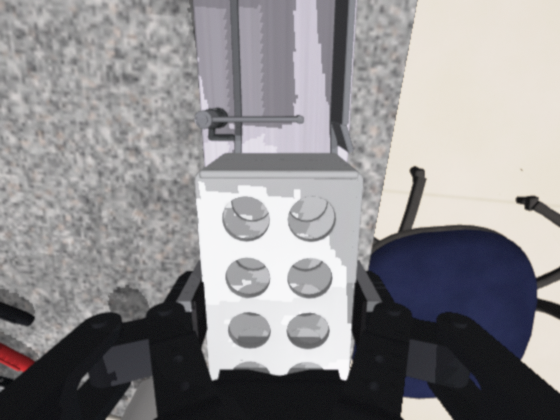

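The white rack is held level in the gripper, its front top edge at row 175. The shut flap is at (205..300,118), and the rack is over the landing between the kerbs. I'll measure the rack's pose in the hand.

```bash
cat >> h.py <<'E'
LO=np.array([608.6,-6.6]);a=np.radians(4.94)
ly=np.array([-np.sin(a),np.cos(a)]);lx=np.array([np.cos(a),np.sin(a)])
def lane(p): p=np.array(p)[...,:2]-LO; return np.stack([p@lx,p@ly],-1)
E
python3 - <<'E'
from h import *
np.set_printoptions(precision=3,suppress=True)
T=pose();im,d=get_image("wrist");P=cloud(T,d)
v,u=np.mgrid[:420,:560]
m=(d>0)&(P[...,2]>143)&(P[...,2]<155)&(v>165)&(v<370)&(u>190)&(u<370)
q=P[m];A=np.c_[q[:,:2]-q[:,:2].mean(0),np.ones(len(q))]
c=np.linalg.lstsq(A,q[:,2],rcond=None)[0];print("slopes",c)
L=lane(q)
r=cv2.minAreaRect(L[L[:,1]>-150].astype(np.float32));print(r,"y range",np.percentile(L[:,1],[.5,99.5]))
# sides by y bins
for y0 in range(-130,-45,10):
    s=L[abs(L[:,1]-y0)<3];print(y0,len(s),np.percentile(s[:,0],[1,99]) if len(s) else "")
print("tcp lane",lane(T[:3,3]))
E
```

```text
slopes [ -0.005  -0.    148.994]
((-2.458759307861328, -87.13971710205078), (71.23357391357422, 86.59659576416016), 0.14724230766296387) y range [-128.751  -44.074]
-130 388 [-32.347  26.725]
-120 1832 [-32.106  26.279]
-110 854 [-31.996  26.698]
-100 1877 [-31.895  26.648]
-90 1609 [-36.763  32.213]
-80 1385 [-32.227  26.651]
-70 2131 [-31.99   26.447]
-60 1176 [-32.318  26.762]
-50 2779 [-31.938  26.392]
tcp lane [ -3.418 -99.398]
```

play_rows(series=[[[0.27,0.02,-2,0,0,0,1],[0,0,-3,0,0,0,1],[0,0,-2,0,0,0,1],[0,0,-1,0,0,0,1],[0,0,-0.6,0,0,0,1],[0,0,0,0,0,0,1]]])

```text
clock: 6.52
eef_pos: [618.0, -105.8, 33.8]
tool_rot: [-3.125, 0.005, 1.657]
force: [0.3, -0.3, -1.8]
width: 58.2
gripper_force: 64.7
```

play_rows(series=[[[-0.1,0,-0.3,0,0,0,1],[0,0,-0.25,0,0,0,1],[0,0,0,0,0,0,1]]])

```text
clock: 6.9
eef_pos: [617.1, -106.0, 28.9]
tool_rot: [-3.125, 0.005, 1.657]
force: [-1.4, 0.6, 3.0]
width: 58.4
gripper_force: 65.0
```

play_rows(series=[[[0,0,0,0,0,0,0.5],[0,0,0,0,0,0,0],[0,0,0,0,0,0,0],[0,0,0,0,0,0,0],[0,0,1,0,0,0,0],[0,0,3,0,0,0,0],[0,0,3.5,0,0,0,0],[0,0,3.5,0,0,0,0],[0,-2,0,0,0,0,0],[0,-4,0,0,0,0,1],[0,-4,0,0,0,0,1],[0,0,0,0,0,0,1],[0,0,0,0,0,0,1]]])

```text
clock: 8.52
eef_pos: [616.3, -205.8, 137.7]
tool_rot: [-3.124, 0.004, 1.657]
force: [-0.6, 0.5, -0.2]
width: 12.1
gripper_force: 0.0
```

```bash
python3 - <<'E'
from h import *
np.set_printoptions(precision=3,suppress=True)
T=pose();im,d=get_image("wrist");save(im,"w3");P=cloud(T,d);print(T)
v,u=np.mgrid[:420,:560];L=lane(P)
m=(d>0)&(P[...,2]>54)&(P[...,2]<63)&(abs(L[...,0])<45)&(L[...,1]<-36)&(L[...,1]>-165)&(v<400)
q=L[m];print(m.sum(),np.median(P[m][:,2]),cv2.minAreaRect(q.astype(np.float32)),np.percentile(q,[.5,99.5],axis=0))
print("tcp lane",lane(T[:3,3]), ctrl.read_state()["qpos"])
m=(d>0)&(P[...,2]>30)&(P[...,2]<57)&(abs(L[...,1]+30)<20)&(L[...,0]<15)
print("flap y",np.percentile(L[m],[5,95],axis=0))
E
```

```text
[[  -0.086    0.996   -0.017  616.295]
 [   0.996    0.086   -0.005 -205.791]
 [  -0.004   -0.018   -1.     137.7  ]
 [   0.       0.       0.       1.   ]]
10172 58.201761778084276 ((0.41770362854003906, -106.711181640625), (90.9594955444336, 60.252601623535156), 89.9813232421875) [[ -29.312 -151.95 ]
 [  30.119  -62.06 ]]
tcp lane [  -9.487 -199.113] [ 0.571  0.789 -0.524  1.579  0.473  0.92  -0.036]Traceback (most recent call last):
  File "<stdin>", line 9, in <module>
    return _quantile_unchecked(
        a, q, axis, out, overwrite_input, method, keepdims, weights)
    return _ureduce(a,
                    func=_quantile_ureduce_func,
    ...<5 lines>...
                    overwrite_input=overwrite_input,
                    method=method)
    r = func(a, **kwargs)
    result = _quantile(arr,
                       quantiles=q,
    ...<2 lines>...
                       out=out,
                       weights=wgt)
    slices_having_nans = np.isnan(arr[-1, ...])
                                  ~~~^^^^^^^^^
IndexError: index -1 is out of bounds for axis 0 with size 0
```

View pics/w3.png

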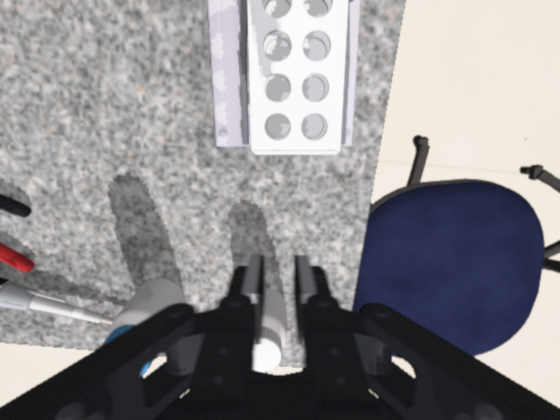

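The rack stands on the landing straight and centred (lane x 0.4, rear end at y −152; rear edge at row 150), so step 1 is met. A white bottle stands at (265,350) behind the fingers, clear of the path. I'll close the gripper and descend behind the rack.

play_rows(series=[[[0.95,0,0,0,-1,0,1],[0,0,-3,0,0,0,1],[0,0,-3.5,0,0,0,1],[0,0,-3,0,0,0,1],[0,0,-1.5,0,0,0,1],[0,0,-0.5,0,0,0,1],[-0.09,1,0,0,0,0,1],[-0.09,1,0,0,0,0,1],[0,0,0,0,0,0,1]]])

```text
clock: 9.7
eef_pos: [625.3, -183.7, 24.4]
tool_rot: [3.139, 0.006, 1.66]
force: [-0.4, 0.5, -0.7]
width: -0.1
gripper_force: 0.0
```

play_rows(series=[[[-0.2,1,0,0,0,0,1],[-0.1,1,0,0,0,0,1],[-0.12,1.5,0,0,0,0,1],[-0.12,1.5,0,0,0,0,1],[-0.12,1.5,0,0,0,0,1],[-0.12,1.5,0,0,0,0,1],[-0.12,1.5,0,0,0,0,1]]])

```text
clock: 10.58
eef_pos: [615.9, -92.8, 23.5]
tool_rot: [3.14, 0.01, 1.655]
force: [1.2, -4.0, -0.5]
width: 0.1
gripper_force: 2.4
```

play_rows(series=[[[-0.13,1.5,0,0,0,0,1],[-0.13,1.5,0,0,0,0,1],[-0.13,1.5,0,0,0,0,1],[-0.13,1.5,0,0,0,0,1],[-0.13,1.5,0,0,0,0,1],[-0.09,1,0,0,0,0,1],[0,0,0,0,0,0,1]]])

```text
clock: 11.45
eef_pos: [607.1, -3.4, 23.1]
tool_rot: [-3.141, 0.004, 1.659]
force: [-0.7, -0.1, 1.1]
width: -0.0
gripper_force: 0.0
```

```bash
python3 - <<'E'
from h import *
np.set_printoptions(precision=2,suppress=True)
s=ctrl.read_state();f=np.array(s["force"]);T=pose();im,d=get_image("wrist");save(im,"w4")
print("lane tcp",lane(T[:3,3]),T[2,3],"force along",f[:2]@ly,"across",f[:2]@lx)
E
```

```text
lane tcp [-1.19  3.35] 23.07740566623312 force along 0.0065109768942710694 across -0.7380377120087791
```

View pics/w4.png

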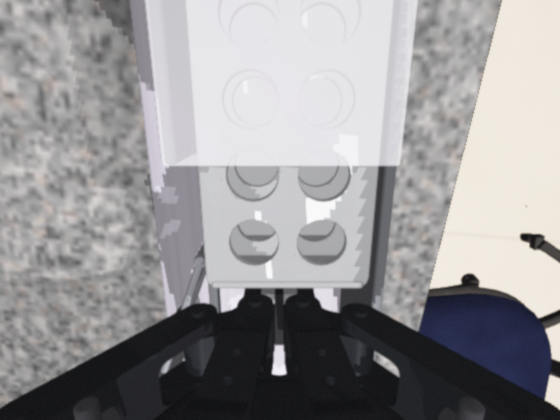

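The rack (rear edge at row 285) is partly under the clear cover (edge at row 165), with the flap riding along its left side at (195,280). Creeping on now.

play_rows(series=[[[0.03,0.2,0,0,0,0,1],[-0.02,0.2,0,0,0,0,1],[-0.02,0.2,0,0,0,0,1],[-0.02,0.2,0,0,0,0,1],[-0.02,0.2,0,0,0,0,1],[-0.01,0.1,0,0,0,0,1],[-0.01,0.1,0,0,0,0,1]]])

```text
clock: 12.38
eef_pos: [607.1, 5.9, 23.2]
tool_rot: [-3.141, 0.007, 1.657]
force: [-0.2, -4.7, -0.1]
width: -0.1
gripper_force: 2.2
```

play_rows(series=[[[-0.01,0.1,0,0,0,0,1],[-0.01,0.1,0,0,0,0,1],[-0.01,0.1,0,0,0,0,1],[0,0,0,0,0,0,1]]])

```text
clock: 12.88
eef_pos: [608.9, 10.6, 23.9]
tool_rot: [3.137, 0.005, 1.658]
force: [4.3, 0.6, 0.2]
width: 0.3
gripper_force: 2.2
```

play_rows(series=[[[-0.02,0.1,0,0,0,0,1],[-0.01,0.1,0,0,0,0,1],[-0.01,0.1,0,0,0,0,1]]])

```text
clock: 13.25
eef_pos: [607.5, 11.4, 23.7]
tool_rot: [3.14, 0.007, 1.657]
force: [5.6, -2.9, 3.3]
width: 0.0
gripper_force: 3.5
```

```bash
python3 - <<'E'
from h import *
np.set_printoptions(precision=2,suppress=True)
s=ctrl.read_state();f=np.array(s["force"]);T=pose();im,d=get_image("wrist");save(im,"w5")
print("lane tcp",lane(T[:3,3]),"force along",f[:2]@ly,"across",f[:2]@lx)
P=cloud(T,d);L=lane(P);v=np.mgrid[:420,:560][0]
m=(d>0)&(P[...,2]>54)&(P[...,2]<62)&(abs(L[...,0])<24)&(L[...,1]<64)&(L[...,1]>0)&(v<300)
q=L[m];print(m.sum(),np.percentile(q,[.5,5,99],axis=0))
E
```

```text
lane tcp [ 0.43 18.05] force along -3.3529769219742165 across 5.355010640421456
7622 [[-23.82  26.08]
 [-22.23  30.35]
 [ 23.65  59.93]]
```

play_rows(series=[[[-0.01,0.1,0,0,0,0,1],[-0.01,0.1,0,0,0,0,1],[-0.01,0.1,0,0,0,0,1]]])

```text
clock: 13.68
eef_pos: [607.4, 11.4, 23.7]
tool_rot: [3.14, 0.011, 1.655]
force: [5.3, -7.8, 2.4]
width: 0.2
gripper_force: 5.5
```

play_rows(series=[[[-0.01,0.1,0,0,0,0,1],[0,0,0,0,0,0,1]]])

```text
clock: 13.92
eef_pos: [607.3, 11.5, 23.7]
tool_rot: [3.14, 0.012, 1.654]
force: [5.7, -8.5, 3.5]
width: 0.2
gripper_force: 5.7
```

```bash
python3 - <<'E'
from h import *
np.set_printoptions(precision=2,suppress=True)
F=[]
for i in range(4):
    s=ctrl.read_state();f=np.array(s["force"]);T=pose();im,d=get_image("wrist");F.append([f[:2]@ly,f[:2]@lx,*lane(T[:3,3])])
print(np.array(F));save(im,"w6")
g=im.astype(float).mean(2); 
P=cloud(T,d);L=lane(P);v=np.mgrid[:420,:560][0]
m=(d>0)&(P[...,2]>54)&(P[...,2]<62)&(abs(L[...,0])<24)&(L[...,1]<64)&(L[...,1]>0)&(v<300)
q=L[m];print(m.sum(),np.percentile(q,[.5,5,99],axis=0)); h=np.histogram(q[:,1],np.arange(20,45,1));print(h)
E
```

```text
[[-8.93  4.97  0.3  18.12]
 [-8.68  5.06  0.28 18.08]
 [-8.9   5.07  0.31 18.06]
 [-8.61  5.16  0.29 18.08]]
7589 [[-23.83  26.23]
 [-22.25  30.45]
 [ 23.66  59.99]]
(array([  0,   0,   0,   0,   0,  19,  35,  10,  23, 135, 307, 312, 411,
       321, 317, 335, 311, 322, 340, 409, 278, 215, 174, 164]), array([20, 21, 22, 23, 24, 25, 26, 27, 28, 29, 30, 31, 32, 33, 34, 35, 36,
       37, 38, 39, 40, 41, 42, 43, 44]))
```

View pics/w6.png

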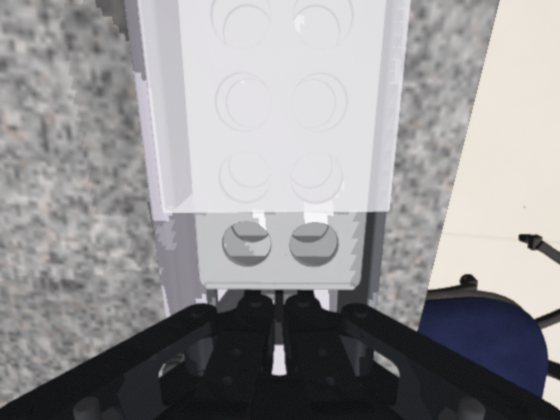

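The rear edge has stopped at lane y≈29.5 while the force rises without movement, so the rack is against the stop. The flap leans on the fingers, which is the +x force. I'll add a few newtons and hold.

play_rows(series=[[[-0.01,0.1,0,0,0,0,1],[-0.01,0.1,0,0,0,0,1],[0,0.05,0,0,0,0,1],[0,0,0,0,0,0,1],[0,0,0,0,0,0,1]]])

```text
clock: 14.75
eef_pos: [607.3, 11.5, 23.8]
tool_rot: [3.141, 0.015, 1.653]
force: [5.0, -12.6, 3.6]
width: 0.5
gripper_force: 7.6
```

play_rows(series=[[[0.02,-0.2,0,0,0,0,1],[0.02,-0.2,0,0,0,0,1],[0.01,-0.15,0,0,0,0,1],[0,0,0,0,0,0,1]]])

```text
clock: 15.25
eef_pos: [607.4, 11.4, 23.7]
tool_rot: [3.14, 0.008, 1.656]
force: [4.6, -4.2, 3.1]
width: -0.0
gripper_force: 4.5
```

Nearly unloaded, with only the flap's share of force left. Lifting straight up.

play_rows(series=[[[0,-0.03,0.5,0,0,0,1],[0,0,1,0,0,0,1],[0,0,1.5,0,0,0,1],[0,0,2,0,0,0,1],[0,0,3,0,0,0,1],[0,0,3,0,0,0,1],[0,0,3,0,0,0,1],[0,-3,2,0,0,0,1],[0,-4,0,0,0,0,1],[0,0,0,0,0,0,1],[0,0,0,0,0,0,1]]])

```text
clock: 16.62
eef_pos: [605.6, -55.9, 183.6]
tool_rot: [-3.141, 0.005, 1.658]
force: [0.6, 0.7, 0.5]
width: 0.1
gripper_force: 0.0
```

```bash
python3 - <<'E'
from h import *
np.set_printoptions(precision=2,suppress=True)
T=pose();im,d=get_image("wrist");save(im,"w7");print(T[:3,3])
P=cloud(T,d);L=lane(P);v=np.mgrid[:420,:560][0]
m=(d>0)&(P[...,2]>54)&(P[...,2]<62)&(abs(L[...,0])<24)&(L[...,1]<64)&(L[...,1]>0)
q=L[m];print(np.median(P[m][:,2]),np.histogram(q[:,1],np.arange(22,40,1)))
E
```

```text
[605.59 -55.86 183.62]
58.22852115692285 (array([  0,   0,   0,   0,   0,  61,  61,  61, 122,  61,  89,  97,  61,
       123,  62,  47,  74]), array([22, 23, 24, 25, 26, 27, 28, 29, 30, 31, 32, 33, 34, 35, 36, 37, 38,
       39]))
```

View pics/w7.png

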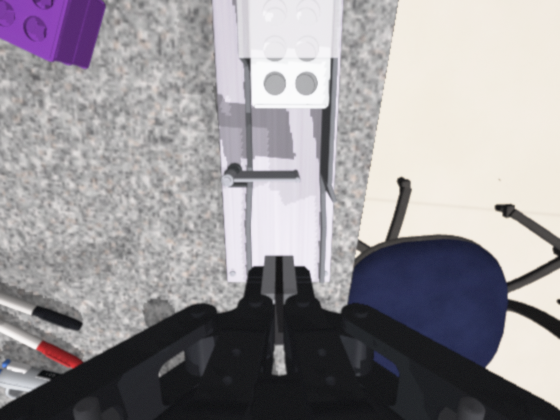

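The flap is shut straight across at (232..298,176). The rack stands under the cover with its rear edge at row ~106. I'll check its y against the cover edge, comparing before and after the lift.

```bash
python3 - <<'E'
from h import *
np.set_printoptions(precision=2,suppress=True)
T=pose()
T6=T.copy();T6[:3,3]=[607.3,11.5,23.7];T6[:3,:3]=Ro.from_euler('xyz',[3.14,.012,1.654]).as_matrix()
for n,TT,c in (("w6",T6,280),("w7",T,290)):
    g=cv2.cvtColor(cv2.imread(f"pics/{n}.png"),cv2.COLOR_BGR2GRAY).astype(float)
    p=g[:,c-8:c+8].mean(1);dg=np.diff(p)
    for r in np.argsort(-abs(dg))[:60]:
        y66,y58=lane(atz("wrist",(c,r+.5),66,TT))[1],lane(atz("wrist",(c,r+.5),58,TT))[1]
        if (20<y58<35 or 58<y66<70) and abs(dg[r])>3: print(n,r,round(dg[r],1),"z66",round(y66,1),"z58",round(y58,1))
r=[x for t in("cover_edge","flap_tip","rack_center") for x in [(t,place_of(t,"wrist")[:1])]];print(r)
E
```

```text
w6 289 -48.4 z66 34.6 z58 29.8
w6 288 -45.4 z66 35.0 z58 30.2
w6 287 -20.9 z66 35.4 z58 30.6
w6 290 -20.8 z66 34.2 z58 29.3
w6 211 -19.3 z66 62.8 z58 60.3
w6 303 -12.1 z66 29.0 z58 23.8
w6 293 11.9 z66 33.0 z58 28.1
w6 212 -10.6 z66 62.5 z58 59.9
w6 284 9.1 z66 36.5 z58 31.9
w6 304 -8.9 z66 28.6 z58 23.3
w6 281 -8.5 z66 37.7 z58 33.1
w6 294 8.2 z66 32.6 z58 27.6
w6 282 -8.1 z66 37.3 z58 32.7
w6 283 7.9 z66 36.9 z58 32.3
w6 302 -7.1 z66 29.4 z58 24.2
w6 210 -7.1 z66 63.2 z58 60.7
w6 297 -5.4 z66 31.4 z58 26.4
w6 286 -4.9 z66 35.7 z58 31.0
w6 292 4.4 z66 33.4 z58 28.5
w6 298 -3.9 z66 31.0 z58 25.9
w6 301 -3.9 z66 29.8 z58 24.6
w6 300 -3.6 z66 30.2 z58 25.1
w6 214 3.4 z66 61.8 z58 59.2
w7 107 -24.2 z66 28.8 z58 28.8
w7 108 -15.2 z66 28.1 z58 28.1
w7 103 -6.1 z66 31.7 z58 31.8
w7 106 -5.9 z66 29.5 z58 29.6
w7 110 -5.2 z66 26.6 z58 26.6
w7 104 5.1 z66 30.9 z58 31.0
w7 109 -4.0 z66 27.3 z58 27.3
w7 111 -3.9 z66 25.9 z58 25.8
w7 58 3.7 z66 62.7 z58 63.8
[('cover_edge', [{'pixel': [289.8, 59.2], 'p': 0.92}]), ('flap_tip', [{'pixel': [296.0, 177.1], 'p': 0.98}]), ('rack_center', [])]
```

```bash
python3 -c "
from cell import workorder
print(workorder.finish_job())"
```

```text
the job is handed in; nothing more can be done
None
```

The job is handed in: the rack is home against the stop, pressed with about 9 N (estimated from the 13 N felt at the wrist), the flap is shut behind it, and the gripper is clear. The bottles and dish were not approached, and finish_job returned no verdict.

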